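# Fetch the sample loaf from behind the others for weighing

### The job

The small sugar loaf at the back of the white rack has to be weighed, but three taller things stand around it: move all three into the empty aluminium tray and leave them standing there while you lift out the small loaf and stand it on the middle of the balance's round pan. Then put the three taller things back on the rack, each standing where it stood at the start. Do not disturb the brass plug, the brush or the steel bowl.

Things in the scene. Friction and masses are not known exactly. Their poses are not given: they have to be found in the camera images.
- rack: fixed white plate, 190 (x) by 250 (y) mm, top 10 mm above the table; far (+x) lip 24 mm high, side lips 14 mm. Origin: centre of its underside. Flat dark round marks at x, y (mm): front -35, 0 (nearest the robot); left 20, 80; right 20, -80; back 35, 0. The small loaf starts on the back mark, the three taller things in any order on the others, within 3 mm of the centres
- tray: fixed empty open tray of bare aluminium, 270 (x, its long side) by 130 (y) mm outside, walls 20 mm high and 4 mm thick, floor about 4 mm above the table. Origin: centre of its underside. It lies to the left or the right of the rack. There is room in it for all three taller things in a row, 80 mm apart
- balance: fixed table balance, grey plastic body 170 (x) by 140 (y) by 30 mm with a round steel pan of 120 mm diameter; the pan's top is 45 mm above the table. Origin: under the pan's centre, at table height. It lies on the other side of the rack from the tray
- mould: empty bare-metal sugar mould standing mouth down, bullet-shaped, 125 mm tall: 58 mm across at the foot, 54 mm at 90 mm height, round nose above, dark band at the foot. Origin: centre of its underside, z up its axis. About 0.25 kg, loose
- loaf: tall white sugar loaf, bullet-shaped, 118 mm tall: 50 mm across at the foot, 44 mm at 85 mm height, round nose above. Origin: centre of its underside, z up its axis. About 0.22 kg, loose
- canister: round steel canister, straight, 52 mm across, 105 mm tall, with a black 14 mm knob on its flat top, 120 mm in all. Origin: centre of its underside, z up its axis. About 0.3 kg, loose
- sample: the small white sugar loaf, 50 mm tall: 46 mm across at the foot, 42 mm at 34 mm height, round nose above. It stands on the back mark of the rack. Origin: centre of its underside, z up its axis. About 0.09 kg, loose
- plug: small brass plug, 26 mm across at the foot, 22 mm tall, standing on the rack near its left corner on the robot side (about x -67, y +85 mm in the rack's frame); leave it alone. Origin: centre of its underside
- brush: hand brush lying across on the table beyond the rack, under 30 mm high; leave it alone. Origin: under its middle
- cup: small open steel bowl, 68 mm across, 55 mm tall, on the table beyond the rack; leave it alone. Origin: centre of its underside
Things that resemble listed ones, but are neither listed nor needed, are in the scene too. What is shaped like the loaf but blue or purple is not meant.

How it is judged:
On the way, in this order (a step that is already met when the one before it is completed fails the run):
1. the mould, the tall loaf and the canister all stand upright in the tray, released (x of mould in the frame of tray between -0.115 and 0.115 m and y of mould in the frame of tray between -0.045 and 0.045 m and z of mould in the frame of tray between -0.002 and 0.01 m and angle between each of mould, loaf, canister's own z axis and vertical below 0.1 rad and x of loaf in the frame of tray between -0.115 and 0.115 m and y of loaf in the frame of tray between -0.045 and 0.045 m and z of loaf in the frame of tray between -0.002 and 0.01 m and x of canister in the frame of tray between -0.115 and 0.115 m and y of canister in the frame of tray between -0.045 and 0.045 m and z of canister in the frame of tray between -0.002 and 0.01 m and contact force between the fingers and mould below 0.1 N and contact force between the fingers and loaf below 0.1 N and contact force between the fingers and canister below 0.1 N), for 0.2 s.
2. the small loaf stands released on the middle of the balance's pan while the three others stand in the tray (horizontal distance between sample and balance below 0.015 m and z of sample in the frame of balance between 0.042 and 0.049 m and contact force between the fingers and sample below 0.1 N and angle between each of sample, mould, loaf, canister's own z axis and vertical below 0.1 rad and linear speed of sample below 0.02 m/s and x of mould in the frame of tray between -0.115 and 0.115 m and y of mould in the frame of tray between -0.045 and 0.045 m and z of mould in the frame of tray between -0.002 and 0.01 m and x of loaf in the frame of tray between -0.115 and 0.115 m and y of loaf in the frame of tray between -0.045 and 0.045 m and z of loaf in the frame of tray between -0.002 and 0.01 m and x of canister in the frame of tray between -0.115 and 0.115 m and y of canister in the frame of tray between -0.045 and 0.045 m and z of canister in the frame of tray between -0.002 and 0.01 m), for 0.2 s.
At the end, for the whole second after the job is handed in: The small loaf stands upright, released and at rest on the balance's pan, within 15 mm of its centre; the mould, the tall loaf and the canister stand upright, released and at rest, each within 15 mm of where it stood at the start (horizontal distance between sample and balance below 0.015 m and z of sample in the frame of balance between 0.042 and 0.049 m and contact force between the fingers and sample below 0.1 N and angle between each of sample, mould, loaf, canister's own z axis and vertical below 0.1 rad and linear speed of each of sample, mould, loaf, canister below 0.02 m/s and distance of each of mould, loaf, canister from where it was at the start of the episode below 0.015 m and contact force between the fingers and mould below 0.1 N and contact force between the fingers and loaf below 0.1 N and contact force between the fingers and canister below 0.1 N); the robot touches nothing.
It fails at once if the brass plug is pushed more than 20 mm from its place (distance of plug from where it was at the start of the episode above 0.02 m).
It fails at once if the brush is pushed more than 20 mm from its place (distance of brush from where it was at the start of the episode above 0.02 m).
It fails at once if the steel bowl is pushed more than 20 mm from its place (distance of cup from where it was at the start of the episode above 0.02 m).
It fails at once if one of the four standing things is knocked over (angle between any of mould, loaf, canister, sample's own z axis and vertical above 0.8 rad).
It also fails if it takes over 134 s, if anything falls off the work surface, if the arm or the gripper's body presses on something with over 40 N, if the wrist force passes 120 N, or if a joint passes its speed limit or range.

### The arm

A 6-joint arm with a two-finger parallel gripper is mounted at the origin on the work surface. World frame = base frame: x ahead of the robot, y to its left, z up, the work surface at z = 0. Lengths are in m, angles in rad, forces in N, time in s.
With the tool pointing down it reaches from about 0.275 to 0.85 m from the base axis. Payload 19 kg.
Tool frame: the origin (TCP) lies between the finger pads; the fingertips stand 14 mm ahead of it and the grasp point (between the pads) lies 5 mm behind it; z points along the fingers, y is the line along which they close (so a half turn about z gives the same grasp; the last joint's range is limited). The gripper opens to 85 mm and grips with 20 to 120 N. Pads are 22 mm wide; open, the fingers measure 114 mm over their backs; the gripper's body (76 mm by 85 mm) begins 54 mm behind the grasp point. The pads swing forward as they close: fully open they stand 13 mm farther back than shut.
Start: joints at [1.088, 0.15, 1.437, -0, 1.554, -0.134], TCP at [0.197, 0.54, 0.245] pointing down, gripper open.
Joint ranges: [-2.8, 2.8], [-0.68, 2.1], [0.12, 2.68], [-1.39, 4.53], [0.16, 2.79], [-2.81, 2.81]. Speed limits (rad/s): [1.89, 1.89, 2.22, 3.01, 3.01, 3.01].

### API

Orientations are given as a unit quaternion [x, y, z, w].
In Python, from bench import r gives the robot as it stands. Calls block until the motion is done:
- r.move_pose(position, orientation): joint-space move of the TCP to a pose.
- r.move_straight(position, rotation=None, velocity=0.15, force_limit=None): straight line of the TCP; rotation=None keeps the orientation; velocity is the mean speed in m/s. With force_limit (N) it stops when the force on the tool has changed by that much, and returns True; else False.
- r.goto_joints(angles): joint-space move.
- r.command_gripper(opening): opening from 0.0 (shut) to 1.0 (fully open); the grip force is fixed at half the most; returns when the fingers have stopped.
- r.sleep(seconds).
- r.ik(position, orientation): joint angles nearest the present ones, or None.
- r.observe(): the state.
- r.camera(name): name is "scene" or "top" or "wrist"; returns (picture, depth): 480x640x3 uint8, red, green, blue; 480x640 float32, m along the optical axis (not along the pixel's ray), 0 where there is no reading.
- r.camera_info(name): a dict with "fx", "fy", "cx", "cy" (pixels), "extrinsics" (4x4, takes a point from camera to world coordinates). Camera axes: x right, y down, z forward; pixel columns grow to the right and rows downward; lengths in m; the calibration is good to about 2 mm. A picture is of the moment at which its call begins: read the wrist's pose just before it. camera_info takes no time and is no camera call; for the wrist camera it gives the pose at the moment of the call.
A pose or a line that the arm cannot do raises r.MotionError and nothing moves.
- r.close_job(): hands the job in; it is judged then, once.
The state is a dict: "time_s": time; "qpos": joint angles; "dq": joint speeds; "joint_efforts": joint torques, N m; "ee_pos": TCP position; "tcp_rot": TCP orientation; "contact_force": force on the tool from outside, world axes, zero at the start; "moment": the same for the moment, N m; "width": opening from 0.0 (shut) to 1.0 (fully open); "gripper_force": force on a finger pad.
Only numpy, scipy, OpenCV 4.12 (cv2) and the standard library are available. Lean on these libraries where they do the work, as an engineer would, in place of code of your own. Each camera call takes 0.05 s, during which the arm holds its last target. There are 200 camera calls.

## Working session

There is one attempt and no reset: what is moved stays moved. The work goes in short steps, each a Python script; the robot and the scene stay as the last script left them, time stands still between calls to the robot, and variables do not carry over. Pictures are saved under pics/ and viewed, at most 14 in all, crops included, and the job is handed in when it is done.

```bash
mkdir -p pics; ls
python3 - <<'E'
from bench import r
import cv2,numpy as np
for n in("scene","top"):
    p,d=r.camera(n); cv2.imwrite(f"pics/{n}0.png",p[:,:,::-1]); np.savez(f"{n}0.npz",p=p,d=d,**r.camera_info(n))
    i=r.camera_info(n); print(n,i['fx'],i['cx'],i['cy'],np.round(i['extrinsics'],3).tolist())
s=r.observe(); print(s['tcp_rot'],s['time_s'],s['width'])
E
```

```text
pics
scene 568.202185953482 323.48521577652696 237.37488946270452 [[-0.415, 0.664, -0.622, 1.2], [0.91, 0.303, -0.284, 0.287], [-0.001, -0.684, -0.73, 0.811], [0.0, 0.0, 0.0, 1.0]]
top 434.18804832095157 319.24324684186774 238.83517968726716 [[-0.0, -0.996, 0.087, 0.488], [-1.0, 0.002, 0.016, 0.009], [-0.016, -0.087, -0.996, 0.815], [0.0, 0.0, 0.0, 1.0]]
[ 1.73528485e-01  9.84828696e-01 -5.28314507e-04 -1.56786254e-04] 0.1 0.9970383228392933
```

View pics/top0.png

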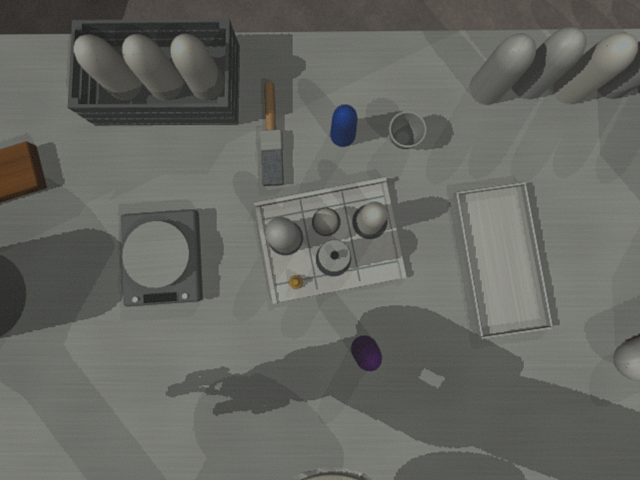

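View pics/scene0.png

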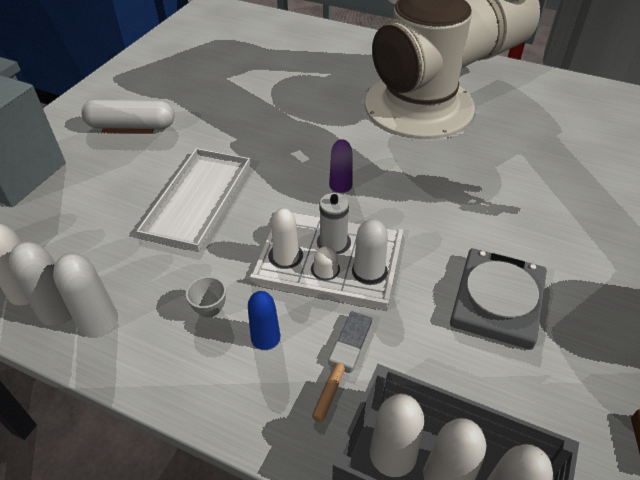

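Top view, +x up and +y left:
- The canister is at the front mark (334,257), with its knob on top.
- The grey metal mould is at the left mark (283,235), and the white tall loaf is at the right mark (371,218).
- The sample is at the back mark (326,221) and the plug is at (296,282).
- The tray is at (505,260) and the balance pan at (155,255).
- Lookalikes, all off the rack: blue (344,125), purple (367,352), crate loaves (100,60), (150,60) and (195,60), and the right-hand group (505,65), (555,60), (600,65) and (630,355).

Next I'll measure from depth.

```bash
cat > m.py <<'E'
import numpy as np,cv2
from scipy.optimize import least_squares
def cloud(f):
    k=np.load(f); d=k['d']; v,u=np.mgrid[:480,:640]
    c=np.stack([(u-k['cx'])/k['fx']*d,(v-k['cy'])/k['fy']*d,d,np.ones_like(d)],-1)
    w=(c@k['extrinsics'].T)[...,:3]; w[d==0]=np.nan; return w
def px(f,u,v,z):
    k=np.load(f);E=k['extrinsics']; ray=E[:3,:3]@[(u-k['cx'])/k['fx'],(v-k['cy'])/k['fy'],1]
    return (E[:3,3]+ray*(z-E[2,3])/ray[2])
def circ(P,R,c0):
    s=least_squares(lambda c:np.hypot(P[:,0]-c[0],P[:,1]-c[1])-R,c0,loss='soft_l1',f_scale=.002)
    return s.x,np.abs(s.fun).mean()
E
python3 - <<'E'
from m import *
T,S=cloud('top0.npz'),cloud('scene0.npz')
def q(n,u,v): print(n,np.round(T[v,u],3))
q('can',334,248);q('mould',283,230);q('loaf',374,213);q('samp',326,218);q('pan',155,255);q('traycen',505,260);q('rack',385,255)
for n,(u,v,z),R in (('mould',(283,240,.1),.0275),('loaf',(370,225,.08),.0225),('can',(334,255,.1),.026),('sample',(326,222,.03),.0223)):
    c0=px('top0.npz',u,v,z)[:2]
    for nm,W in(('top',T),('scene',S)):
        for lo,hi in ((.03,.06),(.06,.09),(.09,.11)):
            m=(W[...,2]>lo)&(W[...,2]<hi)&(np.hypot(W[...,0]-c0[0],W[...,1]-c0[1])<.045)
            if m.sum()>30: 
                c,e=circ(W[m],R,c0); print(n,nm,lo,m.sum(),np.round(c,4),round(e,4))
m=np.abs(T[...,2]-.045)<.005; m&=(T[...,1]>.2)&(T[...,1]<.5)
P=T[m]; print('pan fit',cv2.minEnclosingCircle(P[:,:2].astype(np.float32)),np.median(P[:,2]))
mm=m.astype(np.uint8)
for n,cs,z in (('tray',[(458,191),(526,183),(552,326),(483,336)],.02),('rack',[(256,204),(386,180),(405,277),(273,303)],.0)):
    zs=[z]*4 if n=='tray' else [.024,.024,.014,.014]
    C=np.array([px('top0.npz',u,v,h)[:2] for (u,v),h in zip(cs,zs)]); print(n,np.round(C,3).tolist(),C.mean(0),np.linalg.norm(np.diff(C,axis=0),axis=1),np.degrees(np.arctan2(*(C[0]-C[3])[::-1])),np.degrees(np.arctan2(*(C[1]-C[2])[::-1])))
k=cv2.imread('pics/top0.png'); cv2.imwrite('pics/crop.png',cv2.resize(k[165:315,240:420],None,fx=4,fy=4,interpolation=2))
k2=np.hstack([cv2.resize(k[170:345,440:565],None,fx=3,fy=3),cv2.resize(k[180:355,90:225],None,fx=3,fy=3)])
cv2.imwrite('pics/crop2.png',k2)
E
```

```text
can [ 0.534 -0.004  0.117]
mould [0.561 0.077 0.134]
loaf [ 0.589 -0.068  0.127]
samp [0.59  0.009 0.06 ]
pan [0.527 0.314 0.045]
traycen [ 0.519 -0.324  0.001]
rack [ 0.528 -0.1    0.014]
mould top 0.03 59 [0.5611 0.0832] 0.0003
mould top 0.06 72 [0.5615 0.0838] 0.0002
mould top 0.09 84 [0.5623 0.0846] 0.0007
mould scene 0.03 355 [0.6043 0.1004] 0.0073
mould scene 0.06 374 [0.5582 0.0847] 0.0008
mould scene 0.09 271 [0.5572 0.0845] 0.0009
loaf top 0.03 79 [ 0.5912 -0.0704] 0.0004
loaf top 0.06 82 [ 0.5921 -0.0711] 0.0003
loaf top 0.09 138 [ 0.5934 -0.0721] 0.0014
loaf scene 0.03 298 [ 0.5902 -0.0694] 0.0009
loaf scene 0.06 306 [ 0.5891 -0.07  ] 0.0009
loaf scene 0.09 229 [ 0.5878 -0.0708] 0.0012
can scene 0.03 294 [ 0.52   -0.0031] 0.0008
can scene 0.06 320 [ 0.5201 -0.0034] 0.0008
can scene 0.09 230 [ 0.5206 -0.003 ] 0.0008
sample top 0.03 427 [0.5966 0.0097] 0.0071
sample scene 0.03 574 [0.5798 0.0094] 0.0072
sample scene 0.06 133 [0.5665 0.0055] 0.0014
sample scene 0.09 87 [0.5669 0.0047] 0.0013
pan fit ((0.7177388072013855, 0.3196534514427185), 0.2483215034008026) 0.044981753657896806
tray [[0.645, -0.235], [0.66, -0.36], [0.4, -0.396], [0.382, -0.272]] [ 0.52169671 -0.31568834] [0.12611868 0.26268356 0.12479924] 8.029588108074183 7.750108111530769
rack [[0.622, 0.138], [0.666, -0.102], [0.487, -0.136], [0.44, 0.106]] [0.55360258 0.00174673] [0.24413446 0.1816144  0.24652692] 9.935822008990703 10.67779595768741
```

View pics/crop.png

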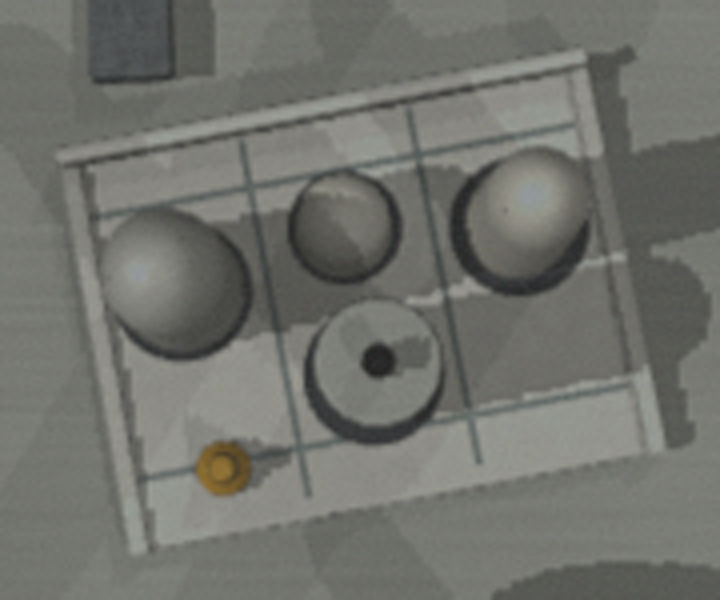

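View pics/crop2.png

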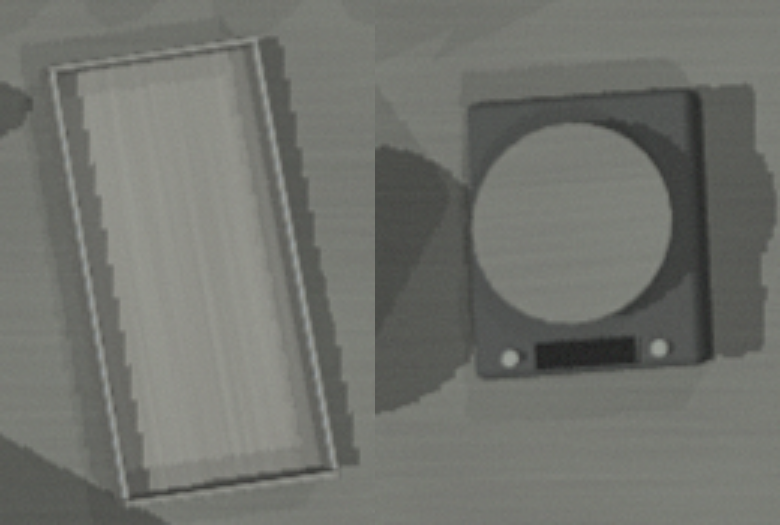

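Canister at crop (378,360) with its black knob, sample at (345,226), mould at (178,283), loaf at (530,210): each one matches its description. Tray edges are clean. The pan centre is at full-image (155.3,254.3). I'm moving the loaf first.

```bash
cat > h.py <<'E'
from bench import r
import numpy as np
from m import px
from scipy.spatial.transform import Rotation as Ro
PSI=np.radians(189)
Q=(Ro.from_euler('z',PSI)*Ro.from_euler('x',np.pi)).as_quat()
ST={'mould':(.5597,.084),'loaf':(.5905,-.0702),'can':(.5205,-.0032),'sample':(.590,.0097)}
G={'mould':.073,'loaf':.066,'can':.068,'sample':.022}   # TCP above the thing's underside
TR=np.array([.5217,-.3157]); A=np.radians(7.9); TX=np.array([np.cos(A),np.sin(A)])
SL={'loaf':TR+.08*TX,'can':TR,'mould':TR-.08*TX}
PAN=px('top0.npz',155.3,254.3,.045)[:2]
HI=.23
def at(xy,z): return [float(xy[0]),float(xy[1]),float(z)]
def pick(n,xy,z0):
    r.move_pose(at(xy,HI if z0+G[n]>.05 else .16),Q)
    r.move_straight(at(xy,z0+G[n]),velocity=.15)
    r.command_gripper(0.0); s=r.observe(); print(n,'width',round(s['width'],3),'F',round(s['gripper_force'],1),'t',round(s['time_s'],1))
    r.move_straight(at(xy,HI),velocity=.15)
def place(n,xy,z0):
    r.move_pose(at(xy,HI),Q)
    r.move_straight(at(xy,z0+G[n]+.012),velocity=.15)
    r.sleep(.2)
    st=r.move_straight(at(xy,z0+G[n]-.003),velocity=.03,force_limit=4)
    s=r.observe(); print(n,'stop',st,'z err',round(s['ee_pos'][2]-z0-G[n],4),'width',round(s['width'],3))
    r.command_gripper(1.0)
    r.move_straight(at(xy,HI if G[n]>.05 else .16),velocity=.2); print('t',round(r.observe()['time_s'],1))
E
python3 - <<'E'
from h import *
print(PAN,[np.round(r.ik(at(p,HI),Q),2) for p in (ST['loaf'],SL['loaf'],SL['mould'],PAN)])
import cv2
pick('loaf',ST['loaf'],.01); place('loaf',SL['loaf'],.004)
p,d=r.camera('scene'); cv2.imwrite('pics/s1.png',p[:,:,::-1])
E
```

```text
[0.52781285 0.31393916] [array([-0.25,  0.2 ,  1.41,  0.  ,  1.53, -1.98]), array([-0.58,  0.36,  1.2 ,  0.  ,  1.57, -2.31]), array([-0.78,  0.1 ,  1.52,  0.  ,  1.52, -2.5 ]), array([ 0.41,  0.24,  1.37,  0.  ,  1.54, -1.32])]
loaf width 0.512 F 61.7 t 4.3
loaf stop True z err 0.0009 width 0.509
t 9.6
```

View pics/s1.png

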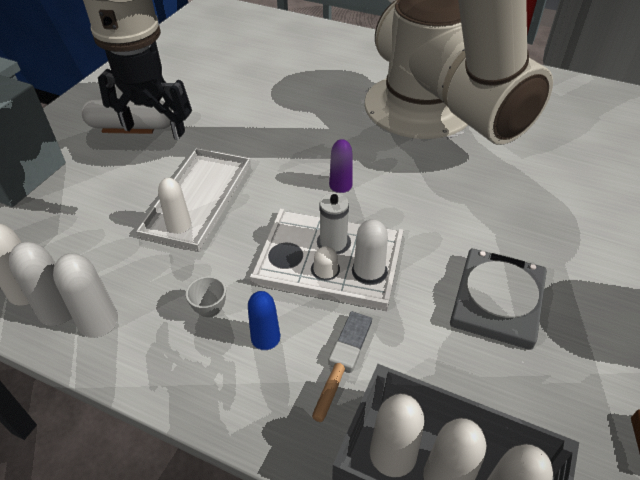

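The loaf now stands upright in the tray at (174,205), and the other things look undisturbed. The canister and mould are next.

Run:
```python
from h import *
import cv2
for n in ('can','mould'):
    pick(n,ST[n],.01)
    if r.observe()['width']<.4: print('MISSED'); break
    place(n,SL[n],.004)
p,d=r.camera('scene'); cv2.imwrite('pics/s2.png',p[:,:,::-1])
r.move_pose(at(ST['sample'],HI),Q)
np.savez('w.npz',**r.camera_info('wrist')); p,d=r.camera('wrist'); cv2.imwrite('pics/w2.png',p[:,:,::-1])
```

```text
can width 0.594 F 62.6 t 12.4
can stop True z err 0.0006 width 0.598
t 17.9
mould width 0.617 F 63.7 t 21.0
mould stop True z err 0.0007 width 0.613
t 26.7
```

View pics/s2.png

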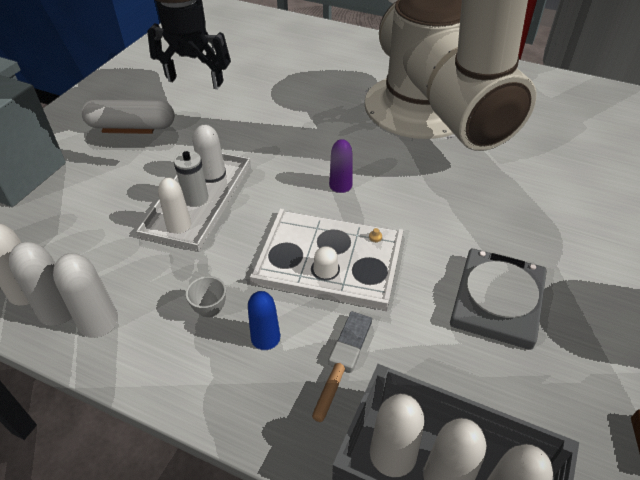

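View pics/w2.png

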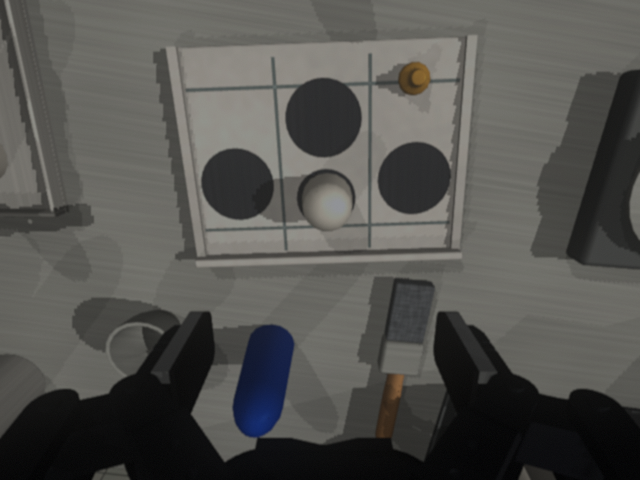

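All three stand in the tray: loaf (174,205), canister (190,180), mould (208,152). In the wrist view, the sample apex is at (328,203) and the bare marks are at (324,117), (414,178) and (237,184). I'll check those positions, then lift the sample.

Run:
```python
from h import *
import cv2
for n,u,v,z in (('front',324,117,.01),('left',414,178,.01),('right',237,184,.01),('samplemid',327.5,201,.045)): print(n,px('w.npz',u,v,z)[:2].round(4))
print('blue foot',px('top0.npz',343,146,0)[:2])
n='sample'
pick(n,ST[n],.01)
if r.observe()['width']<.3: print('MISSED')
else:
    place(n,PAN,.045)
    r.move_pose([.45,.1,.25],Q)
    for c in('scene','top'):
        p,d=r.camera(c); cv2.imwrite(f'pics/{c}3.png',p[:,:,::-1]); np.savez(c+'3.npz',p=p,d=d,**r.camera_info(c))
    a,b=cv2.imread('pics/scene3.png'),cv2.imread('pics/top3.png')
    cv2.imwrite('pics/c3.png',np.hstack([cv2.resize(a[220:370,430:570],(420,450)),cv2.resize(b[190:320,100:215],(380,450))]))
```

```text
front [ 0.5189 -0.0031]
left [0.5584 0.0855]
right [ 0.5888 -0.0722]
samplemid [0.5831 0.0099]
blue foot [ 0.73770003 -0.02388981]
sample width 0.485 F 61.3 t 30.1
sample stop True z err 0.001 width 0.484
t 35.6
```

View pics/c3.png

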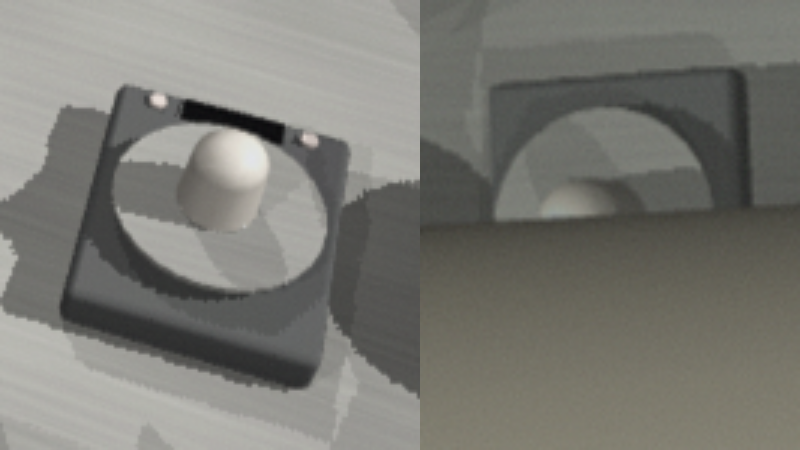

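The sample stands upright on the pan. Its foot centre is about (220,208) in the crop, against a pan ellipse centre of about (220,207). I'll confirm that with a fit and measure the objects in the tray, since that costs no robot time.

Run:
```python
from h import *
from m import *
S=cloud('scene3.npz')
for n,c0,R,lo,hi in (('sample',PAN,.0222,.055,.076),('loaf',SL['loaf'],.0232,.03,.08),('can',SL['can'],.026,.03,.1),('mould',SL['mould'],.0278,.03,.09)):
    m=(S[...,2]>lo)&(S[...,2]<hi)&(np.hypot(S[...,0]-c0[0],S[...,1]-c0[1])<.04)
    c,e=circ(S[m],R,c0); print(n,m.sum(),(c-c0).round(4),round(e,4))
```

```text
sample 249 [-0.0031 -0.0002] 0.0008
loaf 503 [-0.0015  0.0001] 0.0011
can 700 [-0.0006  0.0002] 0.001
mould 527 [-0.0023 -0.0002] 0.0012
```

The sample is within 4 mm of the pan's centre. Now I'll put the three back using the same grasps.

Run:
```python
from h import *
from m import *
for n in ('mould','can','loaf'):
    pick(n,SL[n],.004)
    if r.observe()['width']<.4: print('MISSED'); break
    place(n,ST[n],.01)
r.move_pose([.35,-.25,.3],Q); r.sleep(.5)
for c in('scene','top'):
    p,d=r.camera(c); cv2.imwrite(f'pics/{c}4.png',p[:,:,::-1]); np.savez(c+'4.npz',p=p,d=d,**r.camera_info(c))
S0,S=cloud('scene0.npz'),cloud('scene4.npz')
for n,R,lo,hi in (('loaf',.0232,.04,.09),('can',.026,.04,.11),('mould',.0278,.06,.1),('sample',.0222,.055,.076)):
    c0=PAN if n=='sample' else ST[n]
    for W in (S0,S):
        m=(W[...,2]>lo)&(W[...,2]<hi)&(np.hypot(W[...,0]-c0[0],W[...,1]-c0[1])<.04)
        if m.sum()>20: print(n,circ(W[m],R,c0)[0].round(4))
```

```text
mould width 0.619 F 64.0 t 39.9
mould stop True z err 0.0007 width 0.614
t 45.6
can width 0.594 F 61.9 t 48.7
can stop True z err 0.0004 width 0.591
t 54.1
loaf width 0.506 F 62.0 t 57.0
loaf stop True z err 0.0009 width 0.509
t 62.3
loaf [ 0.5888 -0.0703]
loaf [ 0.5888 -0.0702]
can [ 0.5202 -0.0032]
can [ 0.5198 -0.0031]
mould [0.5577 0.0846]
mould [0.5569 0.0835]
sample [0.5246 0.3137]
```

View pics/scene4.png

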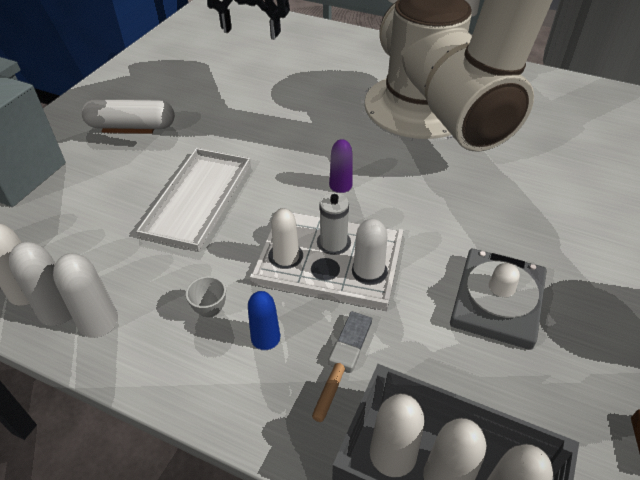

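All three are upright on their marks: loaf (285,238), canister (334,222), mould (371,250). Each is within about 1.5 mm of its start, and the sample is on the pan at (505,280).

```bash
python3 -c "
from bench import r
print(r.close_job())"
```

```text
the job is handed in; nothing more can be done
None
```

I handed the job in after about 63 s of robot time: the small loaf stands about 3 mm from the pan's centre, and the mould, tall loaf and canister stand upright within about 1.5 mm of where they started; the verdict was not reported back.

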